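Hang the sole patterns on their hook, largest first

TASK

Hang the two sole patterns with brown handles on the grey steel hook, by the openings under their handles: first the large one, at the back, then the small one in front of it. Let both hang free, and leave the blue-handled pattern standing in its block.

Things in the scene. Friction and masses are not known exactly. Their poses are not given: they have to be found in the camera images.
- large: Plywood sole pattern, brown handle, 100 wide, 10 thick, upright, sizes in mm. Origin: middle of its eye's upper edge; x through the thickness, y width, z up. Eye: opening 44 wide, z 0 to -55, in a 64-wide neck. Above: 12-high top bar, then handle 18 thick (x; grip from above), 36 wide, z 12 to 65. Sole down to z -185. 160 g. Starts in a fixed block 40 high with a 30-deep slot: lift it 35 or more to clear.
- small: Like large (same eye, handle, origin, axes, kind of block), brown handle, but 70 wide, sole down to z -140. 110 g. The three patterns start in separate 74 x 110 blocks, in any order, in a row across the robot's right side, about 160 apart, x roughly away from the robot, turned up to 17 degrees. The counter between row and robot, and in front of the hook, is clear.
- blue: Bystander, to be left standing in its block: made like large and small (same eye, handle, origin, axes, kind of block) but with a blue handle, 85 wide, sole down to z -160, 130 g.
- hook: Fixed grey steel hook stand at the robot's left. Origin: centre of its foot (disc 130 across) on the counter, z up. Post 16 across (collar 22) up to z 220. From its top a level arm 10 thick runs along own -x (to the robot, within 20 degrees) to x -165, upper side at z 220, then turns up to a tip at x -177, z 235. Nothing is above it. Patterns hang with x along the arm, either way round, origin at z 220.

How it is judged (in metres and radians):
On the way, in this order (a step that is already met when the one before it is completed fails the run):
1. the large pattern hangs on the hook by its eye, let go (x of large in the frame of hook between -0.165 and -0.005 m and y of large in the frame of hook between -0.022 and 0.022 m and z of large in the frame of hook between 0.208 and 0.232 m and angle between large's own z axis and vertical below 0.35 rad and contact force between large and hook above 0.2 N and contact force between the fingers and large below 0.1 N), for 0.2 s.
2. the small pattern hangs on the hook by its eye in front of the large one, let go (all of step 1 and x of small in the frame of hook between -0.165 and -0.005 m and y of small in the frame of hook between -0.022 and 0.022 m and z of small in the frame of hook between 0.208 and 0.232 m and angle between small's own z axis and vertical below 0.35 rad and contact force between small and hook above 0.2 N and contact force between the fingers and small below 0.1 N and ((x of hook in the frame of large above 0 m and x of small in the frame of large below 0 m) or (x of hook in the frame of large below 0 m and x of small in the frame of large above 0 m))), for 0.2 s.
At the end, for the whole second after the job is handed in: Both brown patterns let go, at rest, hung by their eyes on the arm: origins 5-165 mm out along it, within 22 mm sideways, 208-232 mm high, within 20 degrees of upright; the large one between post and small one; blue one within 30 mm of its start and 11 degrees of upright (all of step 2 and linear speed of each of large, small below 0.05 m/s and distance of blue from where it was at the start of the episode below 0.03 m and angle between blue's own z axis and vertical below 0.2 rad); the robot touches nothing.
It fails at once if the blue-handled pattern is moved or tipped (distance of blue from where it was at the start of the episode above 0.03 m or angle between blue's own z axis and vertical above 0.2 rad).
It fails at once if a brown-handled pattern is dropped or tipped over (angle between any of large, small's own z axis and vertical above 0.9 rad).
It also fails if it takes over 61 s, if anything falls off the work surface, if the arm or the gripper's body presses on something with over 40 N, if the wrist force passes 120 N, or if a joint passes its speed limit or range.

ROBOT

A 6-joint arm with a two-finger parallel gripper is mounted at the origin on the work surface. World frame = base frame: x ahead of the robot, y to its left, z up, the work surface at z = 0. Lengths are in mm, angles in rad, forces in N, time in s.
With the tool pointing down it reaches from about 350 to 975 mm from the base axis. Payload 7.1 kg.
Tool frame: the origin (TCP) lies on the front face of the gripper's body, between the roots of the fingers; the fingertips stand 80 mm ahead of it and the grasp point (between the pads) lies 61 mm ahead of it (ctrl.tcp_to_grasp is the distance from the TCP to the grasp point, in mm); z points along the fingers, y is the direction in which the jaws open and shut (so a half turn about z gives the same grasp; the last joint's range is limited). The gripper opens to 88 mm and grips with 3 to 60 N. Pads are 20 mm wide; open, the fingers measure 115 mm over their backs; the gripper's body (75 mm by 178 mm) begins 61 mm behind the grasp point.
Start: joints at [-1.255, 0.423, 1.63, -0, 1.089, -0.019], TCP at [205.38, -590.275, 302.675] pointing down, gripper open.
Joint ranges: [-3, 3], [-0.9, 2.11], [0.09, 2.58], [-1.31, 4.45], [0.11, 2.69], [-2.54, 2.54]. Speed limits (rad/s): [2.39, 2.39, 3.01, 3.14, 3.14, 3.14].

INTERFACE

Orientations are given as a rotation vector (axis times angle).
In Python, from workcell import telemetry, get_image, ctrl gives the robot as it stands.
- The arm moves only by the tool send_rows, never from a script. Its argument "rows" is a list of rows, each a list of 5 numbers: the shift along the tool's x, y, z in m, then the turn about the tool's z in rad, then the opening, from -1 (shut) to 1 (fully open). A call has 1 to 5 rows; each row shifts and turns the commanded pose from where the row before left it, along the tool's axes as they then stand; what a row does not reach is not made up. A row lasts 1/10 s, in which the tool goes at most 50 mm and 8.59 degrees, less where a joint would pass 70% of its speed; a pose out of reach is approached as far as the arm can. A call with a gripper value outside its range is refused whole. The fingers move at their own pace and stop on an object; the grip force is fixed at half the most. Time passes only in rows, so rows that do not move let the fingers close. It gives the time, the measured TCP pose, the force and the opening at its end, in the units of the state.
- telemetry.get_obs(): the state, without advancing time (a new reading comes with each control period).
- get_image(name): name is "scene" or "top" or "wrist"; returns a dict with "color" (420x560x3 uint8, blue, green, red), "z_map" (420x560 float32, mm along the optical axis (not along the pixel's ray), 0 where there is no reading), "camera_matrix" (3x3 intrinsics, pixels), "rvec" (rotation vector, rad) and "tvec" (3), from world to camera coordinates, as OpenCV has them. Camera axes: x right, y down, z forward; pixel columns grow to the right and rows downward; lengths in mm; the calibration is good to about 2 mm. The wrist camera is an equidistant fisheye: a pixel r from the principal point sees the ray r / f radians off the axis. A picture is of the moment at which its call begins.
- ctrl.close_job(): hands the job in, once; it reports no verdict.
The state is a dict: "t": time; "qpos": joint angles; "qvel": joint speeds; "joint_torque": joint torques, N m; "ee_pos": TCP position; "orientation": TCP orientation; "ft_force": force on the tool from outside, world axes, zero at the start; "moment": the same for the moment, N m; "width": finger opening in mm.
Only numpy, scipy, OpenCV 4.12 (cv2) and the standard library are available. Lean on these libraries where they do the work, as an engineer would, in place of code of your own. Each camera call takes 0.05 s, during which the arm holds its last target.

## Working session

There is one attempt and no reset: what is moved stays moved. The work goes in short steps, Python scripts to look and compute and a tool call to move; the robot and the scene stay as the last step left them, time stands still between calls to the robot, and variables do not carry over. Pictures are saved under pics/ and viewed, and the job is handed in when it is done.

Besides the shell and the picture viewer there is one more tool, called after "Request:" by a JSON object that holds its "api" and its "payload", one argument or row to a line. send_rows: Moves the arm, as the interface text tells. Its arguments: {"type":"object","properties":{"rows":{"type":"array"}},"required":["rows"]}

```bash
mkdir -p pics; cat > h.py <<'E'
import numpy as np, cv2
from workcell import telemetry, get_image, ctrl
def shot(n,f):
    d=get_image(n); cv2.imwrite('pics/'+f+'.png',d['color']); np.savez('pics/'+f+'.npz',**d); return d
def pts(d):
    K=d['camera_matrix'];z=d['z_map'];R=cv2.Rodrigues(np.array(d['rvec'],float))[0];t=np.array(d['tvec'],float).reshape(3)
    v,u=np.mgrid[:z.shape[0],:z.shape[1]]
    P=np.stack([(u-K[0,2])/K[0,0]*z,(v-K[1,2])/K[1,1]*z,z],-1)
    W=(P-t)@R; W[z==0]=np.nan; return W
E
python3 - <<'E'
from h import *
for n in('scene','top'): 
    d=shot(n,n+'0');print(d['camera_matrix'],cv2.Rodrigues(d['rvec'])[0],d['tvec'],(d['z_map']>0).mean())
o=telemetry.get_obs();print(o)
E
```

```text
[[539.95155906   0.         277.37601788]
 [  0.         539.95155906 209.25999545]
 [  0.           0.           1.        ]] [[ 0.87478658  0.48411487  0.01952516]
 [ 0.33746255 -0.5798817  -0.74152292]
 [-0.34765999  0.65526331 -0.67064336]] [-527.12699027 -132.16310792 1424.05779809] 0.9958843537414966
[[432.5629988    0.         280.29048351]
 [  0.         432.5629988  207.15450028]
 [  0.           0.           1.        ]] [[-0.21988779 -0.97551505 -0.00444283]
 [-0.95479725  0.21614724 -0.20406514]
 [ 0.20002892 -0.04062943 -0.97894723]] [ 70.33654339 626.4256558  883.57668531] 0.996109693877551
{'t': 0.1, 'qpos': array([-1.25497286e+00,  4.23771398e-01,  1.63062417e+00,  2.01694444e-05,
        1.08861306e+00, -1.89896439e-02]), 'qvel': array([-9.25955908e-04,  5.67314726e-05, -1.31664104e-04, -2.39566314e-03,
        5.90462996e-04,  1.08239595e-04]), 'joint_torque': array([ 1.27332994e-03, -5.45613992e+01, -2.74323839e+01,  6.45084959e-02,
        1.88682089e-02, -2.67690842e-05]), 'ee_pos': array([ 205.27909758, -589.89854358,  301.97083979]), 'orientation': array([-3.09629288e+00, -5.23221858e-01,  3.01012634e-04]), 'ft_force': array([-0.18157642,  0.26447362, -0.33575076]), 'moment': array([-0.00641167,  0.01527793, -0.00917604]), 'width': 87.9382038392475}
```

View pics/scene0.png

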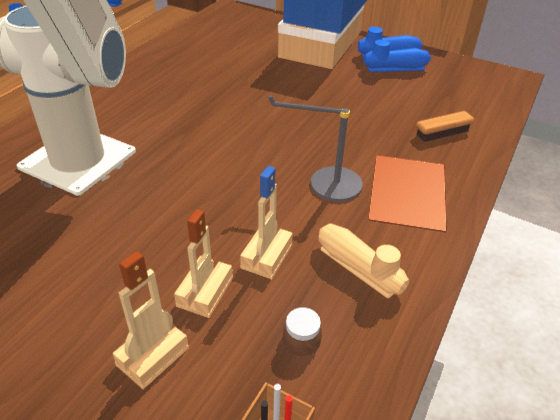

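View pics/top0.png

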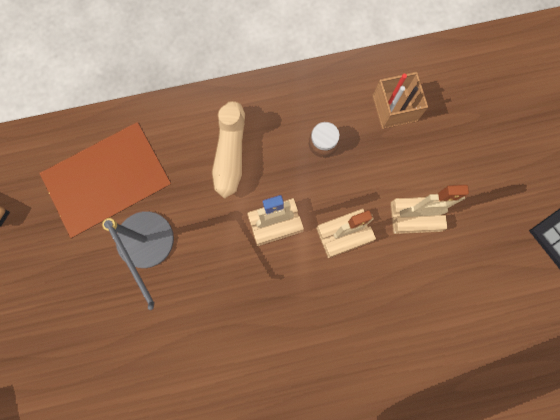

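The scene view shows brown handles at (133,270) and (197,225), the blue handle at (268,182), and the hook arm from (345,112) to (271,100). The top view shows the brown handles at (453,193) and (361,219), the blue at (273,205), and the hook arm from (110,226) to (151,305). Next I'll measure them.

```bash
python3 - <<'E'
from h import *
for n in('scene0','top0'):
    d=dict(np.load('pics/'+n+'.npz'));W=pts(d);hsv=cv2.cvtColor(d['color'],cv2.COLOR_BGR2HSV)
    ok=(W[...,2]>150)&(W[...,2]<330)
    H,S,V=[hsv[...,i] for i in range(3)]
    def rep(name,m):
        k,l,st,c=cv2.connectedComponentsWithStats(m.astype(np.uint8))
        for i in range(1,k):
            if st[i,4]<30: continue
            p=W[l==i]; 
            print(n,name,c[i].round(),st[i,4],'min',np.percentile(p,2,axis=0).round(1),'max',np.percentile(p,98,axis=0).round(1))
            z=p[:,2];top=p[z>np.percentile(z,98)-5]
            rc=cv2.minAreaRect(top[:,:2].astype(np.float32)); print('   top rect',rc,top[:,2].mean())
    rep('brown',ok&((H<14)|(H>172))&(S>150)&(V>60))
    rep('blue',ok&(H>100)&(H<130)&(S>120))
    rep('grey',ok&(S<80)&(V<130)&(W[...,1]>-150))
    # wood by region
    m=(W[...,2]>45)&(W[...,2]<260)&(H>10)&(H<30)&(S>50)&(V>120)&(W[...,1]<100)
    rep('wood',m)
E
```

```text
scene0 brown [196. 226.] 451 min [ 538.1 -223.5  166.4] max [ 556.  -188.3  215.4]
   top rect ((545.4051513671875, -204.4549102783203), (17.665990829467773, 37.78437042236328), 8.435603141784668) 213.3621601244432
scene0 brown [133. 270.] 684 min [ 540.  -388.9  211.7] max [ 560.  -355.4  260.8]
   top rect ((548.636474609375, -370.94110107421875), (36.57505416870117, 19.68691062927246), 80.11921691894531) 258.705616624763
scene0 blue [321.   9.] 1348 min [185.4 800.4 151.6] max [375.4 964.7 220. ]
   top rect ((339.36334228515625, 813.929931640625), (98.03610229492188, 35.770015716552734), 28.915699005126953) 219.70133699743624
scene0 blue [267. 181.] 303 min [598.8 -71.5 188.2] max [614.7 -38.3 236.1]
   top rect ((605.3631591796875, -53.047264099121094), (17.799663543701172, 35.709896087646484), 3.951859474182129) 234.0084023794527
scene0 grey [114.  61.] 610 min [136.6   1.  262.3] max [168.8  95.6 328.6]
   top rect ((152.9034881591797, 49.16188430786133), (5.474255561828613, 104.28421783447266), 18.99481201171875) 326.38721194759967
scene0 grey [55. 92.] 306 min [-29.4 -71.5 2
[... 3477 characters left out ...]
83984, 47.422515869140625), 76.7069320678711) 97.29112578218471
top0 wood [430. 207.] 747 min [ 536.6 -410.    48.4] max [ 558.6 -323.1  225.8]
   top rect ((539.3899536132812, -369.69158935546875), (29.324134826660156, 1.0938252210617065), 80.65887451171875) 232.10868275768382
top0 wood [274. 216.] 482 min [595.4 -90.2  47.6] max [609.4 -13.  186.5]
   top rect ((601.4039916992188, -51.794918060302734), (14.603507995605469, 63.58690643310547), 4.518780708312988) 184.5944011586742
top0 wood [350. 229.] 264 min [ 534.1 -236.5   50.3] max [ 545.7 -171.3  214.1]
   top rect ((536.9217529296875, -210.64505004882812), (5.795420169830322, 26.742158889770508), 23.439224243164062) 214.24382914177065
```

```bash
python3 - <<'E'
from h import *
for n in('scene0','top0'):
    d=dict(np.load('pics/'+n+'.npz'));W=pts(d)
    m=(W[...,2]>200)&(W[...,2]<245)&(W[...,1]>170)&(W[...,1]<270)&(W[...,0]>440)&(W[...,0]<670)
    p=W[m]; print(n,len(p),p.min(0).round(),p.max(0).round())
    s=p[(p[:,0]>485)&(p[:,0]<615)]
    c=s[:,:2].mean(0);l=cv2.fitLine(s[:,:2].astype(np.float32),cv2.DIST_HUBER,0,.01,.01).ravel(); 
    if l[0]<0:l[:2]*=-1
    u=l[:2];nrm=np.array([-u[1],u[0]]);o=(s[:,:2]-l[2:])@nrm
    print('dir',np.degrees(np.arctan2(u[1],u[0])),'pt',l[2:],'perp',np.percentile(o,[2,50,98]).round(1),'z',np.percentile(s[:,2],[2,50,98]).round(1))
    a=(p[:,:2]-l[2:])@u; print('along ends world',l[2:]+u*a.min(),l[2:]+u*a.max())
    f=(W[...,2]>2)&(W[...,2]<30)&(np.hypot(W[...,0]-640,W[...,1]-245)<80)&(d['color'].max(-1)<110)&(np.ptp(d['color'].astype(int),axis=-1)<25)
    q=W[f];r=cv2.minEnclosingCircle(q[:,:2].astype(np.float32)); print('foot',len(q),r,np.percentile(q,[1,99],axis=0).round(),np.percentile(q,[1,99],axis=0).mean(0))
def T(): pass
E
cat >> h.py <<'E'
def go(x,y,z,yaw):
    """target grasp-pt world mm (z of grasp point), yaw of tool y in deg; prints turn then shift in the tool axes (m, rad)"""
    o=telemetry.get_obs();R=cv2.Rodrigues(np.array(o['orientation']))[0]
    cy=np.degrees(np.arctan2(R[1,1],R[0,1])); dyaw=(yaw-cy+90)%180-90
    D=np.array([x,y,z+61])-o['ee_pos']; a=np.radians(cy+dyaw)
    ty=np.array([np.cos(a),np.sin(a)]);tx=np.array([-np.sin(a),np.cos(a)])
    print('t',round(o['t'],2),'TCP',o['ee_pos'].round(1),'yaw',cy.round(2),'tilt',R[2,2].round(4),'w',round(o['width'],1),'F',o['ft_force'].round(1))
    print('TURN rad',round(-np.radians(dyaw),3),'then shift m', [round(v/1000,4) for v in (D[:2]@tx,D[:2]@ty,-D[2])],'world',D.round(1))
E
python3 -c "
from h import *
go(548.6,-370.2,300,-9.5)"
```

```text
scene0 422 [469. 188. 200.] [646. 258. 234.]
dir 18.618042 pt [549.9439  217.34148] perp [-5.7 -0.   6.1] z [210.3 216.2 220.2]
along ends world [469.73378576 190.319666  ] [645.65939348 249.58685386]
foot 243 ((640.1793212890625, 230.99147033691406), 61.599544525146484) [[585. 182.   2.]
 [698. 251.  28.]] [641.45888415 216.33979147  15.29456996]
top0 671 [466. 189. 206.] [644. 259. 238.]
dir 18.856453 pt [548.62854 218.87933] perp [-3.8  0.   5.6] z [215.6 220.4 223.6]
along ends world [466.34709444 190.77794505] [643.90751591 251.41973786]
foot 263 ((632.7157592773438, 247.60108947753906), 64.5450668334961) [[571. 184.   5.]
 [672. 301.  27.]] [621.31684942 242.51714977  15.84085792]
t 0.1 TCP [ 205.3 -589.9  302. ] yaw -70.82 tilt -1.0 w 87.9 F [-0.2  0.3 -0.3]
TURN rad -1.07 then shift m [np.float64(0.2733), np.float64(0.3024), np.float64(-0.059)] world [343.3 219.7  59. ]
```

Request:
{"api": "send_rows", "payload": {
  "rows": [
    [0,0,-0.012,-0.134,1],
    [0,0,-0.012,-0.134,1],
    [0,0,-0.012,-0.134,1],
    [0,0,-0.012,-0.134,1],
    [0,0,-0.012,-0.134,1]
  ]
}}

```text
t: 0.6
ee_pos: [205.3, -590.0, 362.7]
orientation: [-2.748, -1.52, -0.0]
ft_force: [-0.1, 0.5, 0.3]
width: 87.9
```

Request:
{"api": "send_rows", "payload": {
  "rows": [
    [0,0,0,-0.134,1],
    [0,0,0,-0.134,1],
    [0,0,0,-0.132,1],
    [0.03,0.033,0,0,1],
    [0.03,0.033,0,0,1]
  ]
}}

```text
t: 1.1
ee_pos: [280.3, -541.8, 362.1]
orientation: [-2.4, -2.026, -0.0]
ft_force: [0.6, -0.3, -0.3]
width: 88.0
```

Request:
{"api": "send_rows", "payload": {
  "rows": [
    [0.03,0.033,0,0,1],
    [0.03,0.033,0,0,1],
    [0.03,0.033,0,0,1],
    [0.03,0.033,0,0,1],
    [0.02,0.03,0,0,1]
  ]
}}

```text
t: 1.6
ee_pos: [464.8, -428.7, 362.3]
orientation: [-2.396, -2.03, -0.0]
ft_force: [0.2, -0.1, -0.2]
width: 87.9
```

```bash
python3 -c "
from h import *
go(548.6,-370.2,300,-9.5)
d=shot('wrist','w1');print(d['camera_matrix'])"
```

```text
t 1.6 TCP [ 464.8 -428.7  362.3] yaw -9.46 tilt -1.0 w 87.9 F [ 0.2 -0.1 -0.2]
TURN rad 0.001 then shift m [np.float64(0.0716), np.float64(0.073), np.float64(0.0013)] world [83.8 58.5 -1.3]
[[325.1922621    0.         279.15551152]
 [  0.         325.1922621  216.2272698 ]
 [  0.           0.           1.        ]]
```

Request:
{"api": "send_rows", "payload": {
  "rows": [
    [0.035,0.035,0,0,1],
    [0.0366,0.038,0,0,1],
    [0,0,0,0,1]
  ]
}}

```text
t: 1.95
ee_pos: [548.5, -370.5, 362.1]
orientation: [-2.393, -2.035, -0.002]
ft_force: [0.4, -0.6, -0.2]
width: 88.2
```

```bash
python3 -c "
from h import *
go(548.6,-370.2,237,-9.5)
d=shot('wrist','w2')
print(d['tvec'],cv2.Rodrigues(d['rvec'])[0])"
```

```text
t 1.95 TCP [ 548.5 -370.5  362.1] yaw -9.24 tilt -1.0 w 88.2 F [ 0.4 -0.6 -0.2]
TURN rad 0.005 then shift m [np.float64(0.0003), np.float64(0.0), np.float64(0.0641)] world [  0.1   0.3 -64.1]
[-600.06398331 -315.18531545  375.23580973] [[ 0.98687787 -0.16146542  0.00099561]
 [-0.15624345 -0.95336892  0.25821635]
 [-0.04074383 -0.25498356 -0.9660866 ]]
```

View pics/w2.png

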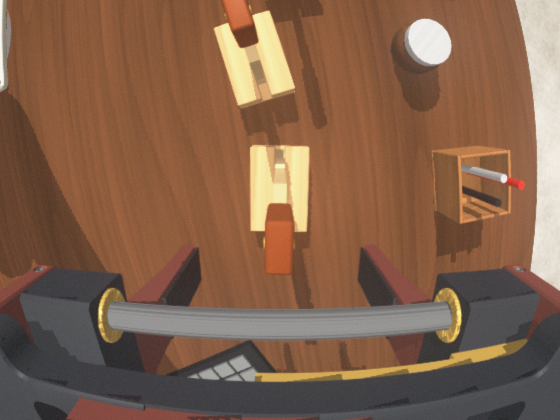

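The wrist view shows the large handle at (280,238), midway between the fingers at x≈180 and 380 and square to them. I'll lower and grip.

Request:
{"api": "send_rows", "payload": {
  "rows": [
    [0,0,0.03,0,1],
    [0,0,0.024,0,1],
    [0,0,0.01,0,1],
    [0,0,0,0,-1],
    [0,0,0,0,-1]
  ]
}}

```text
t: 2.5
ee_pos: [544.6, -374.5, 299.4]
orientation: [2.398, 2.028, 0.0]
ft_force: [-0.7, 0.0, 0.2]
width: 75.3
```

Request:
{"api": "send_rows", "payload": {
  "rows": [
    [0,0,0,0,-1],
    [0,0,0,0,-1],
    [0,0,0,0,-1],
    [0,0,0,0,-1]
  ]
}}

```text
t: 2.9
ee_pos: [544.9, -373.8, 299.1]
orientation: [2.397, 2.029, 0.0]
ft_force: [0.1, -0.6, -0.3]
width: 43.4
```

```bash
python3 -c "
from h import *
go(548.6,-370.2,237,-9.5)
d=shot('wrist','w3')
go(548.6,-370.2,237,-9.5)"
```

```text
t 2.9 TCP [ 544.9 -373.8  299.1] yaw -9.51 tilt -1.0 w 43.4 F [ 0.1 -0.6 -0.3]
TURN rad -0.0 then shift m [np.float64(0.0041), np.float64(0.003), np.float64(0.0011)] world [ 3.7  3.6 -1.1]
t 2.95 TCP [ 544.9 -373.7  299. ] yaw -9.5 tilt -1.0 w 38.9 F [-0.3  0.1 -0.1]
TURN rad -0.0 then shift m [np.float64(0.0041), np.float64(0.003), np.float64(0.001)] world [ 3.7  3.5 -1. ]
```

View pics/w3.png

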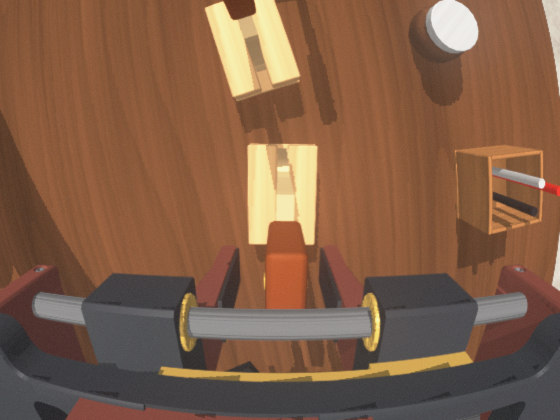

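The handle at (286,265) sits right of the finger midpoint at 281. That agrees with the measured offset of about 3 mm, so I'll correct it while the fingers are still open.

Request:
{"api": "send_rows", "payload": {
  "rows": [
    [0.004,0.003,0,0,-0.3],
    [0,0,0,0,-0.3],
    [0,0,0,0,-1],
    [0,0,0,0,-1],
    [0,0,0,0,-1]
  ]
}}

```text
t: 3.45
ee_pos: [548.5, -370.3, 298.6]
orientation: [-2.398, -2.03, -0.0]
ft_force: [-0.2, 0.3, -0.3]
width: 17.8
```

Request:
{"api": "send_rows", "payload": {
  "rows": [
    [0,0,0,0,-1],
    [0,0,0,0,-1],
    [0,0,0,0,-1],
    [0,0,0,0,-1]
  ]
}}

```text
t: 3.85
ee_pos: [548.4, -370.3, 298.6]
orientation: [-2.398, -2.03, 0.0]
ft_force: [-0.8, 0.1, -1.1]
width: 17.8
```

```bash
python3 -c "
from h import *
go(548.6,-370.2,237,-9.5)"
```

```text
t 3.85 TCP [ 548.4 -370.3  298.6] yaw -9.51 tilt -1.0 w 17.8 F [-0.8  0.1 -1.1]
TURN rad -0.0 then shift m [np.float64(0.0001), np.float64(0.0002), np.float64(0.0006)] world [ 0.2  0.1 -0.6]
```

Request:
{"api": "send_rows", "payload": {
  "rows": [
    [0,0,-0.01,0,-1],
    [0,0,-0.015,0,-1],
    [0,0,-0.015,0,-1],
    [0,0,-0.012,0,-1],
    [0,0,-0.003,0,-1]
  ]
}}

```text
t: 4.35
ee_pos: [549.0, -370.7, 356.5]
orientation: [2.395, 2.027, 0.001]
ft_force: [0.1, 0.3, -1.4]
width: 17.5
```

```bash
python3 -c "
from h import *
# approach point hook x=-235
import numpy as np
go(400,-330,292.5,-9.5)
u=np.array([.947,.3206]);p=np.array([635.5,247])-235*u;print(p)
go(p[0],p[1],292.5,18.7)"
```

```text
t 4.35 TCP [ 549.  -370.7  356.5] yaw -9.51 tilt -1.0 w 17.5 F [ 0.1  0.3 -1.4]
TURN rad -0.0 then shift m [np.float64(0.0155), np.float64(-0.1537), np.float64(0.003)] world [-149.    40.7   -3. ]
[412.955 171.659]
t 4.35 TCP [ 549.  -370.7  356.5] yaw -9.51 tilt -1.0 w 17.5 F [ 0.1  0.3 -1.4]
TURN rad -0.492 then shift m [np.float64(0.5573), np.float64(0.045), np.float64(0.003)] world [-136.   542.4   -3. ]
```

Request:
{"api": "send_rows", "payload": {
  "rows": [
    [0.003,-0.02,0,0,-1],
    [0.003,-0.033,0,0,-1],
    [0.003,-0.033,0,0,-1],
    [0.003,-0.033,0,0,-1],
    [0.003,-0.033,0,0,-1]
  ]
}}

```text
t: 4.85
ee_pos: [399.6, -329.8, 353.6]
orientation: [-2.398, -2.03, 0.0]
ft_force: [-0.3, 0.6, -1.2]
width: 17.9
```

Request:
{"api": "send_rows", "payload": {
  "rows": [
    [0,0,0,-0.1,-1],
    [0,0,0,-0.1,-1],
    [0,0,0,-0.1,-1],
    [0,0,0,-0.1,-1],
    [0,0,0,-0.092,-1]
  ]
}}

```text
t: 5.35
ee_pos: [400.8, -330.2, 353.8]
orientation: [-1.826, -2.556, 0.0]
ft_force: [0.4, 0.6, -2.4]
width: 18.1
```

```bash
python3 -c "
from h import *
go(413,171.7,295,18.7)"
```

```text
t 5.35 TCP [ 400.8 -330.2  353.8] yaw 18.9 tilt -1.0 w 18.1 F [ 0.4  0.6 -2.4]
TURN rad 0.004 then shift m [np.float64(0.4715), np.float64(0.1725), np.float64(-0.0022)] world [ 12.2 501.9   2.2]
```

Request:
{"api": "send_rows", "payload": {
  "rows": [
    [0.025,0.009,0,0,-1],
    [0.038,0.014,0,0,-1],
    [0.038,0.014,0,0,-1],
    [0.038,0.014,0,0,-1],
    [0.038,0.014,0,0,-1]
  ]
}}

```text
t: 5.85
ee_pos: [405.5, -140.4, 353.8]
orientation: [1.832, 2.552, 0.0]
ft_force: [0.9, -1.8, -0.8]
width: 18.0
```

Request:
{"api": "send_rows", "payload": {
  "rows": [
    [0.038,0.014,0,0,-1],
    [0.038,0.014,0,0,-1],
    [0.038,0.014,0,0,-1],
    [0.038,0.014,0,0,-1],
    [0.038,0.014,0,0,-1]
  ]
}}

```text
t: 6.35
ee_pos: [410.9, 62.1, 354.0]
orientation: [1.831, 2.552, 0.0]
ft_force: [0.9, -0.7, -1.3]
width: 17.6
```

Request:
{"api": "send_rows", "payload": {
  "rows": [
    [0.038,0.014,0,0,-1],
    [0.038,0.014,0,0,-1],
    [0.02,0.007,0,0,-1],
    [0,0,0,0,-1],
    [0,0,0,0,-1]
  ]
}}

```text
t: 6.85
ee_pos: [413.5, 162.6, 353.6]
orientation: [-1.83, -2.554, 0.001]
ft_force: [0.7, 0.3, -1.5]
width: 17.7
```

```bash
python3 -c "
from h import *
go(413,171.7,295,18.7)
shot('scene','s2');shot('top','t2');shot('wrist','w4')
a=cv2.imread('pics/s2.png');b=cv2.imread('pics/w4.png');
c=np.hstack([a[60:300,150:450],b[100:340,130:430]]);cv2.imwrite('pics/c2.png',c)
go(413,171.7,295,18.7)
"
```

```text
t 6.85 TCP [413.5 162.6 353.6] yaw 18.76 tilt -1.0 w 17.7 F [ 0.7  0.3 -1.5]
TURN rad 0.001 then shift m [np.float64(0.0088), np.float64(0.0025), np.float64(-0.0024)] world [-0.5  9.1  2.4]
t 7.0 TCP [413.7 161.7 353.7] yaw 18.6 tilt -1.0 w 17.7 F [ 0.1 -0.2 -1.3]
TURN rad -0.002 then shift m [np.float64(0.0097), np.float64(0.0026), np.float64(-0.0023)] world [-0.7 10.   2.3]
```

View pics/c2.png

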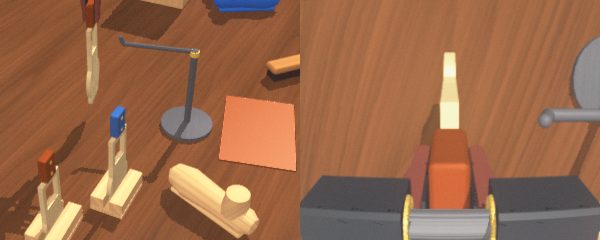

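View pics/t2.png

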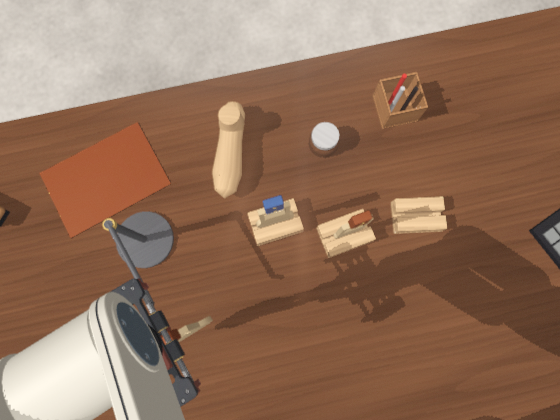

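The scene crop shows the large pattern held upright, left of the hook tip. I'll line it up with the arm axis.

Request:
{"api": "send_rows", "payload": {
  "rows": [
    [0.0095,0.0025,0,0,-1],
    [0,0,0,0,-1],
    [0,0,0,0,-1]
  ]
}}

```text
t: 7.3
ee_pos: [413.2, 172.4, 353.7]
orientation: [1.832, 2.552, 0.0]
ft_force: [-0.7, 0.1, -0.8]
width: 17.9
```

```bash
python3 - <<'E'
from h import *
go(413,171.7,295,18.7)
d=shot('scene','s3');W=pts(d)
m=(abs(W[...,0]-413)<40)&(abs(W[...,1]-172)<60)&(W[...,2]>20)&(W[...,2]<300)
hsv=cv2.cvtColor(d['color'],cv2.COLOR_BGR2HSV)
wood=m&(hsv[...,0]>12)&(hsv[...,0]<30)&(hsv[...,2]>100)
br=m&((hsv[...,0]<12)|(hsv[...,0]>172))&(hsv[...,1]>150)
for n,k in(('wood',wood),('brown',br)):
    p=W[k];print(n,len(p),np.percentile(p,[1,50,99],axis=0).round(1))
a=d['color'][20:180,180:370];cv2.imwrite('pics/s3c.png',cv2.resize(a,None,fx=4,fy=3.5,interpolation=cv2.INTER_CUBIC))
E
```

```text
t 7.3 TCP [413.2 172.4 353.7] yaw 18.67 tilt -1.0 w 17.9 F [-0.7  0.1 -0.8]
TURN rad -0.0 then shift m [np.float64(-0.0006), np.float64(-0.0004), np.float64(-0.0023)] world [-0.2 -0.7  2.3]
wood 825 [[402.3 124.   66.9]
 [421.8 152.  161.9]
 [433.3 213.1 261.6]]
brown 131 [[402.1 150.1 263.5]
 [419.8 156.3 281.9]
 [430.3 187.9 299.1]]
```

View pics/s3c.png

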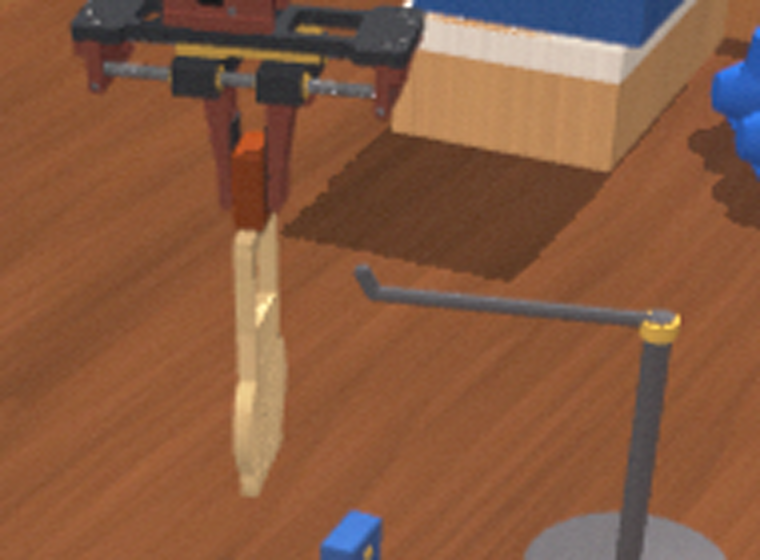

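The large pattern is at the expected height (bar top at 262), in line with the arm. I'll slide it on.

Request:
{"api": "send_rows", "payload": {
  "rows": [
    [0,0.02,0,0,-1],
    [0,0.02,0,0,-1],
    [0,0.02,0,0,-1],
    [0,0.02,0,0,-1],
    [0,0,0,0,-1]
  ]
}}

```text
t: 7.85
ee_pos: [490.7, 198.6, 353.6]
orientation: [1.831, 2.552, 0.001]
ft_force: [-0.3, -0.0, -1.0]
width: 18.0
```

```bash
python3 - <<'E'
from h import *
p=np.array([635.5,247])-50*np.array([.947,.3206])
go(p[0],p[1],292.6,18.7)
d=shot('scene','s4')
a=d['color'][20:180,180:370];cv2.imwrite('pics/s4c.png',cv2.resize(a,None,fx=4,fy=3.5,interpolation=cv2.INTER_CUBIC))
E
```

```text
t 7.85 TCP [490.7 198.6 353.6] yaw 18.66 tilt -1.0 w 18.0 F [-0.3 -0.  -1. ]
TURN rad -0.001 then shift m [np.float64(-0.0005), np.float64(0.1026), np.float64(-0.0)] world [97.4 32.4  0. ]
```

View pics/s4c.png

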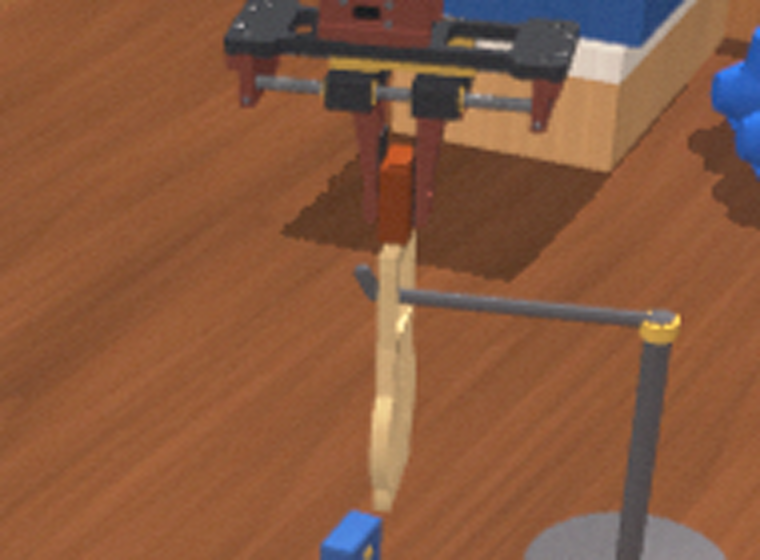

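The arm passes through the eye and there is no contact force. I'll go on, then lower.

Request:
{"api": "send_rows", "payload": {
  "rows": [
    [0,0.025,0,0,-1],
    [0,0.025,0,0,-1],
    [0,0.025,0,0,-1],
    [0,0.025,0,0,-1],
    [0,0.003,0,0,-1]
  ]
}}

```text
t: 8.4
ee_pos: [587.5, 231.4, 353.4]
orientation: [1.832, 2.552, 0.001]
ft_force: [0.7, 0.2, -1.6]
width: 17.8
```

Request:
{"api": "send_rows", "payload": {
  "rows": [
    [0,0,0.012,0,-1],
    [0,0,0.008,0,-1],
    [0,0,0.005,0,-1],
    [0,0,0.002,0,-1],
    [0,0,0,0,-1]
  ]
}}

```text
t: 8.9
ee_pos: [586.0, 231.0, 326.4]
orientation: [-1.831, -2.552, 0.001]
ft_force: [-0.3, -0.8, -1.4]
width: 18.2
```

```bash
python3 - <<'E'
from h import *
p=np.array([635.5,247])-50*np.array([.947,.3206])
go(p[0],p[1],262.6,18.7)
E
```

```text
t 8.9 TCP [586.  231.  326.4] yaw 18.68 tilt -1.0 w 18.2 F [-0.3 -0.8 -1.4]
TURN rad -0.0 then shift m [np.float64(-0.0007), np.float64(0.0021), np.float64(0.0028)] world [ 2.2  0.  -2.8]
```

Request:
{"api": "send_rows", "payload": {
  "rows": [
    [0,0,0.001,0,-1],
    [0,0,0.001,0,-1],
    [0,0,0,0,-1]
  ]
}}

```text
t: 9.2
ee_pos: [586.5, 231.1, 324.8]
orientation: [1.831, 2.552, 0.0]
ft_force: [0.4, -0.6, -1.8]
width: 17.8
```

Request:
{"api": "send_rows", "payload": {
  "rows": [
    [0,0,0.001,0,-1],
    [0,0,0,0,-1]
  ]
}}

```text
t: 9.4
ee_pos: [586.5, 231.1, 323.6]
orientation: [-1.831, -2.552, 0.0]
ft_force: [0.0, 0.8, -1.7]
width: 17.7
```

Request:
{"api": "send_rows", "payload": {
  "rows": [
    [0,0,0.001,0,-1],
    [0,0,0,0,-1]
  ]
}}

```text
t: 9.6
ee_pos: [586.5, 231.1, 323.4]
orientation: [1.831, 2.552, 0.001]
ft_force: [-2.4, -0.5, 3.9]
width: 18.0
```

Request:
{"api": "send_rows", "payload": {
  "rows": [
    [0,0,0.001,0,-1],
    [0,0,0,0,-1]
  ]
}}

```text
t: 9.8
ee_pos: [586.5, 231.1, 323.2]
orientation: [1.831, 2.552, 0.001]
ft_force: [-3.7, -3.2, 10.3]
width: 17.4
```

Contact. I'll open gently and symmetrically to about 45 mm, then rise.

Request:
{"api": "send_rows", "payload": {
  "rows": [
    [0,0,-0.001,0,-0.4],
    [0,0,0,0,-0.2],
    [0,0,0,0,0],
    [0,0,0,0,0],
    [0,0,0,0,0]
  ]
}}

```text
t: 10.3
ee_pos: [586.5, 231.1, 322.4]
orientation: [-1.831, -2.552, 0.0]
ft_force: [0.1, 1.4, 0.4]
width: 44.0
```

Request:
{"api": "send_rows", "payload": {
  "rows": [
    [0,0,0,0,0],
    [0,0,0,0,0]
  ]
}}

```text
t: 10.5
ee_pos: [586.5, 231.1, 322.6]
orientation: [-1.831, -2.552, 0.0]
ft_force: [0.0, 0.2, -0.8]
width: 44.0
```

```bash
python3 - <<'E'
from h import *
go(400,-150,310,18.7)
d=shot('scene','s5');shot('wrist','w5')
a=d['color'][20:180,180:370];cv2.imwrite('pics/s5c.png',cv2.resize(a,None,fx=4,fy=3.5,interpolation=cv2.INTER_CUBIC))
E
```

```text
t 10.5 TCP [586.5 231.1 322.6] yaw 18.68 tilt -1.0 w 44.0 F [ 0.   0.2 -0.8]
TURN rad -0.0 then shift m [np.float64(-0.3012), np.float64(-0.2988), np.float64(-0.0484)] world [-186.5 -381.1   48.4]
```

View pics/s5c.png

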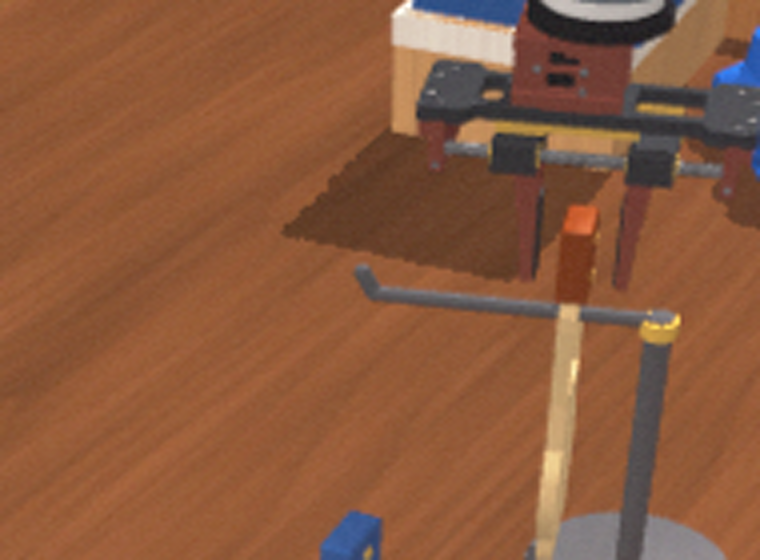

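View pics/w5.png

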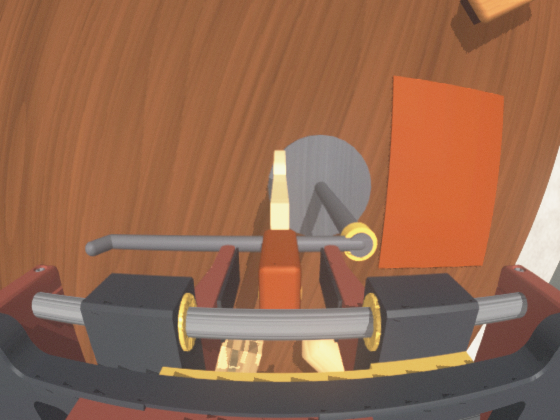

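The large pattern hangs on the arm, and the fingers stand clear of its handle in both views. I'll rise and go to the small one.

Request:
{"api": "send_rows", "payload": {
  "rows": [
    [0,0,-0.01,0,0],
    [0,0,-0.02,0,0],
    [0,0,-0.025,0,0],
    [0,0,-0.02,0,0],
    [0,0,-0.005,0,0]
  ]
}}

```text
t: 11.1
ee_pos: [587.3, 231.4, 406.1]
orientation: [1.83, 2.55, 0.007]
ft_force: [0.4, 0.2, -0.1]
width: 44.0
```

Request:
{"api": "send_rows", "payload": {
  "rows": [
    [0,0,0,0.09,0.5],
    [0,0,0,0.09,0.5]
  ]
}}

```text
t: 11.3
ee_pos: [586.3, 231.0, 402.7]
orientation: [2.058, 2.374, 0.0]
ft_force: [-0.1, 0.0, -0.1]
width: 56.6
```

```bash
python3 - <<'E'
from h import *
go(544.6,-204.2,340,8.4)
d=shot('scene','s6');W=pts(d);hsv=cv2.cvtColor(d['color'],cv2.COLOR_BGR2HSV)
H,S,V=[hsv[...,i] for i in range(3)]
for n,m in(('large',((H<14)|(H>172))&(S>150)&(V>60)&(W[...,1]>170)&(W[...,1]<290)&(W[...,2]>200)),('small',((H<14)|(H>172))&(S>150)&(V>60)&(W[...,1]>-250)&(W[...,1]<-160)&(W[...,2]>150))):
    p=W[m];p=p[p[:,2]>np.percentile(p[:,2],98)-5];rc=cv2.minAreaRect(p[:,:2].astype(np.float32));print(n,rc,p[:,2].max())
    print('hook frame',(np.array(rc[0])-[635.5,247])@np.array([[.947,-.3206],[.3206,.947]]))
E
```

```text
t 11.3 TCP [586.3 231.  402.7] yaw 8.16 tilt -1.0 w 56.6 F [-0.1  0.  -0.1]
TURN rad -0.004 then shift m [np.float64(-0.4245), np.float64(-0.1049), np.float64(0.0017)] world [ -41.7 -435.2   -1.7]
large ((591.984130859375, 220.49900817871094), (75.31038665771484, 15.083362579345703), 20.600013732910156) 463.39003339575345
hook frame [-49.70574605 -11.14525161]
small ((546.0614624023438, -204.74790954589844), (17.343097686767578, 35.46446228027344), 7.509967803955078) 216.4388255707702
hook frame [-229.52867491 -399.13127519]
```

Request:
{"api": "send_rows", "payload": {
  "rows": [
    [-0.03,-0.007,0,0,0.5],
    [-0.045,-0.011,0,0,0.5],
    [-0.045,-0.011,0,0,0.5],
    [-0.045,-0.011,0,0,0.5],
    [-0.045,-0.011,0,0,0.5]
  ]
}}

```text
t: 11.85
ee_pos: [565.9, 14.3, 402.3]
orientation: [-2.051, -2.38, 0.001]
ft_force: [0.0, 0.8, -0.3]
width: 65.7
```

Request:
{"api": "send_rows", "payload": {
  "rows": [
    [-0.045,-0.011,0,0,0.5],
    [-0.045,-0.011,0,0,0.5],
    [-0.045,-0.011,0,0,0.5],
    [-0.045,-0.011,0,0,0.5],
    [-0.034,-0.009,0,0,0.5]
  ]
}}

```text
t: 12.35
ee_pos: [544.5, -205.9, 402.3]
orientation: [-2.053, -2.378, 0.001]
ft_force: [-0.4, 0.3, 0.6]
width: 65.8
```

Request:
{"api": "send_rows", "payload": {
  "rows": [
    [0,0,0.02,0,0.5],
    [0,0,0.03,0,0.5],
    [0,0,0.02,0,0.5],
    [0,0,0,0,0.5],
    [0,0,0,0,0.5]
  ]
}}

```text
t: 12.85
ee_pos: [545.3, -203.5, 332.7]
orientation: [-2.052, -2.378, 0.0]
ft_force: [-0.3, -0.5, 0.4]
width: 66.0
```

```bash
python3 - <<'E'
from h import *
go(544.8,-204.3,192,8.2)
d=shot('wrist','w6')
d=shot('scene','s7');W=pts(d);hsv=cv2.cvtColor(d['color'],cv2.COLOR_BGR2HSV)
H,S,V=[hsv[...,i] for i in range(3)]
m=((H<14)|(H>172))&(S>150)&(V>60)&(W[...,1]>170)&(W[...,1]<290)&(W[...,2]>200)
p=W[m];p=p[p[:,2]>np.percentile(p[:,2],98)-5];rc=cv2.minAreaRect(p[:,:2].astype(np.float32));print(rc,p[:,2].max())
print('hook frame',(np.array(rc[0])-[635.5,247])@np.array([[.947,-.3206],[.3206,.947]]))
E
```

```text
t 12.85 TCP [ 545.3 -203.5  332.7] yaw 8.42 tilt -1.0 w 66.0 F [-0.3 -0.5  0.4]
TURN rad 0.004 then shift m [np.float64(-0.0007), np.float64(-0.0006), np.float64(0.0797)] world [ -0.5  -0.8 -79.7]
((588.3580322265625, 228.02227783203125), (17.633243560791016, 35.98942565917969), 18.236406326293945) 286.38508525198404
hook frame [-50.72770121  -2.85818802]
```

View pics/w6.png

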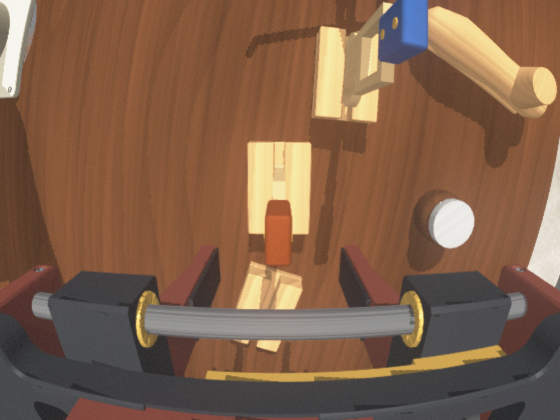

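View pics/s7.png

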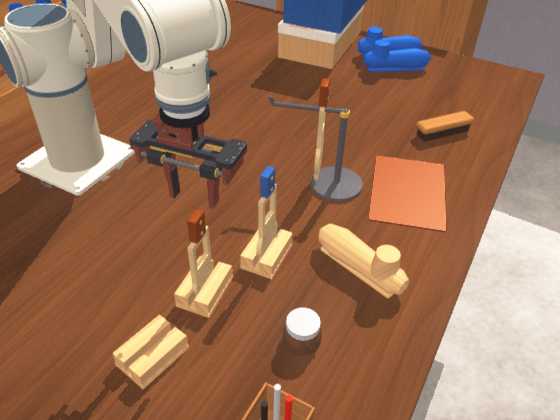

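The scene view shows the large pattern hanging upright at (322,110). The wrist view shows the small handle at (279,232), centred between the fingers.

Request:
{"api": "send_rows", "payload": {
  "rows": [
    [0,0,0.025,0,0.5],
    [0,0,0.03,0,0.5],
    [0,0,0.02,0,0.5],
    [0,0,0.004,0,0.5],
    [0,0,0,0,0]
  ]
}}

```text
t: 13.45
ee_pos: [545.7, -203.5, 254.3]
orientation: [2.053, 2.378, 0.0]
ft_force: [-0.7, -0.5, 0.1]
width: 61.1
```

```bash
python3 - <<'E'
from h import *
go(544.8,-204.3,192,8.2)
d=shot('wrist','w7')
E
```

```text
t 13.45 TCP [ 545.7 -203.5  254.3] yaw 8.39 tilt -1.0 w 61.1 F [-0.7 -0.5  0.1]
TURN rad 0.003 then shift m [np.float64(-0.0006), np.float64(-0.001), np.float64(0.0013)] world [-0.9 -0.8 -1.3]
```

View pics/w7.png

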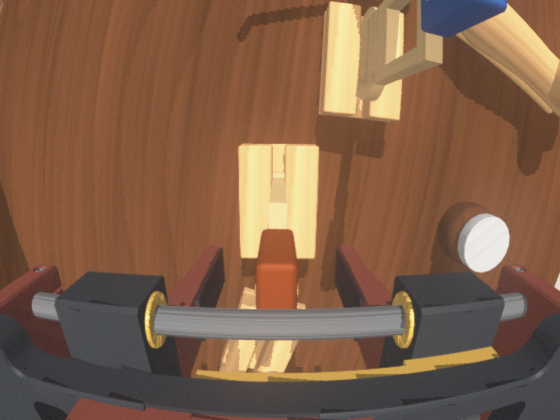

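The handle at (277,265) is about 1.5 mm left of centre, so I'll nudge it and close.

Request:
{"api": "send_rows", "payload": {
  "rows": [
    [-0.0006,-0.001,0.001,0,-0.3],
    [0,0,0,0,-0.3],
    [0,0,0,0,-1],
    [0,0,0,0,-1],
    [0,0,0,0,-1]
  ]
}}

```text
t: 14.0
ee_pos: [544.5, -204.3, 252.9]
orientation: [2.053, 2.377, 0.0]
ft_force: [-0.1, -0.3, 3.5]
width: 17.6
```

Request:
{"api": "send_rows", "payload": {
  "rows": [
    [0,0,0,0,-1],
    [0,0,0,0,-1],
    [0,0,0,0,-1],
    [0,0,0,0,-1],
    [0,0,0,0,-1]
  ]
}}

```text
t: 14.5
ee_pos: [544.5, -204.3, 252.9]
orientation: [2.053, 2.377, 0.0]
ft_force: [0.0, 0.2, 4.3]
width: 18.0
```

```bash
python3 - <<'E'
from h import *
go(544.8,-204.3,192,8.2)
E
```

```text
t 14.5 TCP [ 544.5 -204.3  252.9] yaw 8.37 tilt -1.0 w 18.0 F [0.  0.2 4.3]
TURN rad 0.003 then shift m [np.float64(-0.0001), np.float64(0.0003), np.float64(-0.0001)] world [ 0.3 -0.   0.1]
```

Request:
{"api": "send_rows", "payload": {
  "rows": [
    [0,0,-0.01,0,-1],
    [0,0,-0.02,0,-1],
    [0,0,-0.025,0,-1],
    [0,0,-0.025,0,-1],
    [0,0,-0.02,0,-1]
  ]
}}

```text
t: 15.0
ee_pos: [544.3, -204.3, 354.3]
orientation: [2.053, 2.377, 0.0]
ft_force: [-0.8, 0.6, -1.5]
width: 17.4
```

Request:
{"api": "send_rows", "payload": {
  "rows": [
    [0,-0.02,0,0,-1],
    [0,-0.03,0,0,-1],
    [0,-0.035,0,0,-1],
    [0,-0.035,0,0,-1],
    [0,-0.025,0,0,-1]
  ]
}}

```text
t: 15.5
ee_pos: [398.7, -225.1, 352.6]
orientation: [-2.053, -2.376, 0.001]
ft_force: [0.9, 0.3, -1.5]
width: 17.9
```

Request:
{"api": "send_rows", "payload": {
  "rows": [
    [0,0,0,-0.09,-1],
    [0,0,0,-0.09,-1],
    [0,0,0,0,-1]
  ]
}}

```text
t: 15.8
ee_pos: [400.5, -225.3, 353.0]
orientation: [-1.831, -2.553, 0.0]
ft_force: [0.8, 0.4, -1.0]
width: 17.8
```

```bash
python3 - <<'E'
from h import *
go(413,171.7,292,18.7)
E
```

```text
t 15.8 TCP [ 400.5 -225.3  353. ] yaw 18.71 tilt -1.0 w 17.8 F [ 0.8  0.4 -1. ]
TURN rad 0.0 then shift m [np.float64(0.3721), np.float64(0.1391), np.float64(-0.0)] world [ 12.5 397.    0. ]
```

Request:
{"api": "send_rows", "payload": {
  "rows": [
    [0.025,0.0093,0,0,-1],
    [0.038,0.0142,0,0,-1],
    [0.038,0.0142,0,0,-1],
    [0.038,0.0142,0,0,-1],
    [0.038,0.0142,0,0,-1]
  ]
}}

```text
t: 16.3
ee_pos: [406.6, -34.9, 352.9]
orientation: [1.835, 2.55, 0.0]
ft_force: [1.4, 0.5, -0.5]
width: 17.9
```

Request:
{"api": "send_rows", "payload": {
  "rows": [
    [0.038,0.0142,0,0,-1],
    [0.038,0.0142,0,0,-1],
    [0.038,0.0142,0,0,-1],
    [0.038,0.0142,0,0,-1],
    [0.03,0.011,0,0,-1]
  ]
}}

```text
t: 16.8
ee_pos: [412.5, 159.9, 352.9]
orientation: [-1.833, -2.551, -0.0]
ft_force: [0.7, -0.4, -0.8]
width: 17.4
```

Request:
{"api": "send_rows", "payload": {
  "rows": [
    [0.013,0.005,0,0,-1],
    [0,0,0,0,-1],
    [0,0,0,0,-1],
    [0,0,0,0,-1]
  ]
}}

```text
t: 17.2
ee_pos: [413.3, 170.5, 352.6]
orientation: [-1.834, -2.551, 0.001]
ft_force: [1.1, 0.5, -1.9]
width: 17.7
```

```bash
python3 - <<'E'
from h import *
go(413,171.7,292,18.7)
d=shot('scene','s8')
a=d['color'][20:180,180:370];cv2.imwrite('pics/s8c.png',cv2.resize(a,None,fx=4,fy=3.5,interpolation=cv2.INTER_CUBIC))
E
```

```text
t 17.2 TCP [413.3 170.5 352.6] yaw 18.59 tilt -1.0 w 17.7 F [ 1.1  0.5 -1.9]
TURN rad -0.002 then shift m [np.float64(0.0012), np.float64(0.0001), np.float64(-0.0004)] world [-0.3  1.2  0.4]
```

View pics/s8c.png

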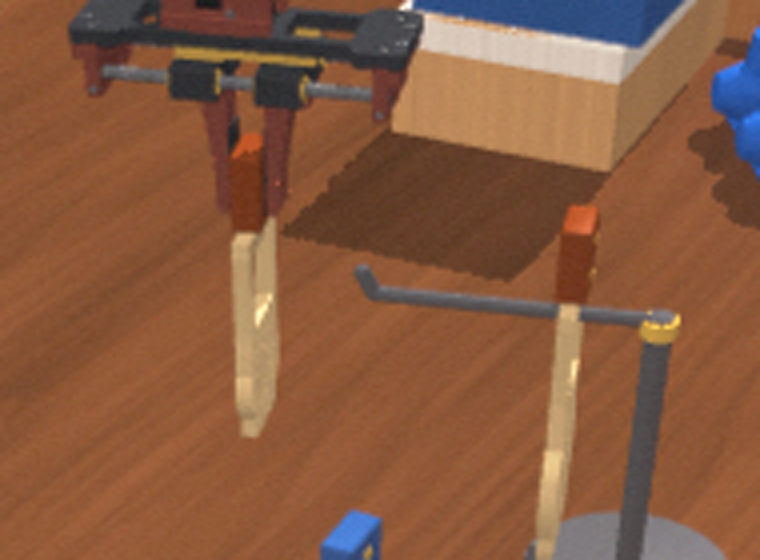

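The small pattern hangs level with the tip's axis, and the large one is steady. I'll slide it on to hook x ≈ -115.

Request:
{"api": "send_rows", "payload": {
  "rows": [
    [0.0012,0.02,0,0,-1],
    [0,0.02,0,0,-1],
    [0,0.02,0,0,-1],
    [0,0.02,0,0,-1],
    [0,0,0,0,-1]
  ]
}}

```text
t: 17.75
ee_pos: [490.7, 197.8, 352.7]
orientation: [1.834, 2.55, 0.001]
ft_force: [0.3, 0.8, -0.3]
width: 18.1
```

Request:
{"api": "send_rows", "payload": {
  "rows": [
    [0,0.02,0,0,-1],
    [0,0.02,0,0,-1],
    [0,0,0,0,-1],
    [0,0,0,0,-1]
  ]
}}

```text
t: 18.15
ee_pos: [525.9, 210.2, 352.3]
orientation: [-1.832, -2.551, 0.002]
ft_force: [-0.1, 0.8, -0.6]
width: 17.9
```

```bash
python3 - <<'E'
from h import *
p=np.array([635.5,247])-115*np.array([.947,.3206])
go(p[0],p[1],262,18.7)
d=shot('scene','s9')
a=d['color'][20:180,180:370];cv2.imwrite('pics/s9c.png',cv2.resize(a,None,fx=4,fy=3.5,interpolation=cv2.INTER_CUBIC))
E
```

```text
t 18.15 TCP [525.9 210.2 352.3] yaw 18.62 tilt -1.0 w 17.9 F [-0.1  0.8 -0.6]
TURN rad -0.001 then shift m [np.float64(-0.0003), np.float64(0.0007), np.float64(0.0293)] world [  0.7  -0.1 -29.3]
```

View pics/s9c.png

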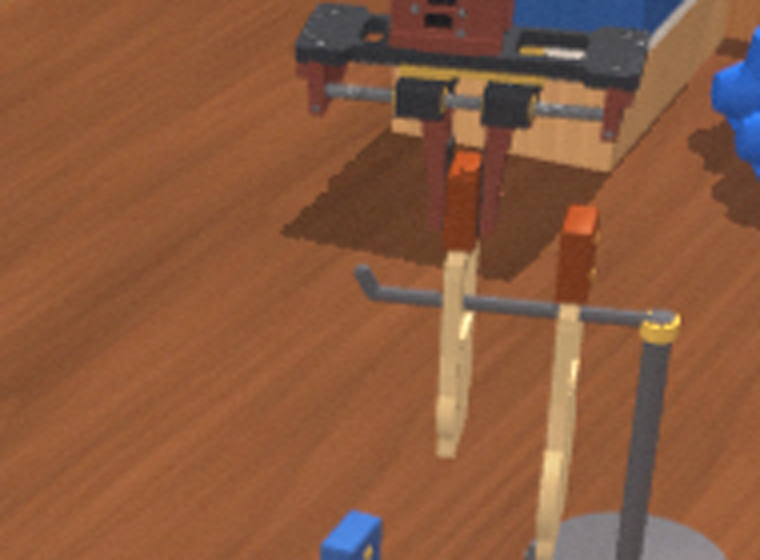

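The arm passes through the small pattern's eye as well. I'll lower.

Request:
{"api": "send_rows", "payload": {
  "rows": [
    [0,0,0.012,0,-1],
    [0,0,0.01,0,-1],
    [0,0,0.004,0,-1],
    [0,0,0.001,0,-1],
    [0,0,0,0,-1]
  ]
}}

```text
t: 18.7
ee_pos: [526.5, 211.1, 325.4]
orientation: [-1.831, -2.552, 0.001]
ft_force: [-1.2, 0.7, -1.0]
width: 17.9
```

Request:
{"api": "send_rows", "payload": {
  "rows": [
    [0,0,0.001,0,-1],
    [0,0,0,0,-1]
  ]
}}

```text
t: 18.9
ee_pos: [526.8, 211.2, 324.8]
orientation: [1.831, 2.552, 0.001]
ft_force: [-0.6, -0.4, -1.1]
width: 17.8
```

Request:
{"api": "send_rows", "payload": {
  "rows": [
    [0,0,0.001,0,-1],
    [0,0,0,0,-1]
  ]
}}

```text
t: 19.1
ee_pos: [526.7, 211.1, 323.7]
orientation: [1.831, 2.552, 0.0]
ft_force: [0.8, 0.3, -0.6]
width: 18.0
```

Request:
{"api": "send_rows", "payload": {
  "rows": [
    [0,0,0.001,0,-1],
    [0,0,0,0,-1]
  ]
}}

```text
t: 19.3
ee_pos: [526.7, 211.2, 322.8]
orientation: [1.831, 2.552, 0.0]
ft_force: [-0.3, 0.7, -0.4]
width: 17.8
```

Request:
{"api": "send_rows", "payload": {
  "rows": [
    [0,0,0.001,0,-1],
    [0,0,0,0,-1]
  ]
}}

```text
t: 19.5
ee_pos: [526.8, 211.2, 322.7]
orientation: [1.831, 2.552, 0.001]
ft_force: [-2.2, -1.6, 5.9]
width: 17.9
```

Request:
{"api": "send_rows", "payload": {
  "rows": [
    [0,0,0,0,-0.4],
    [0,0,0,0,-0.2],
    [0,0,0,0,-0.1],
    [0,0,0,0,-0.1],
    [0,0,0,0,-0.1]
  ]
}}

```text
t: 20.0
ee_pos: [526.7, 211.1, 321.6]
orientation: [-1.831, -2.552, 0.0]
ft_force: [0.4, 0.7, -0.0]
width: 39.1
```

Request:
{"api": "send_rows", "payload": {
  "rows": [
    [0,0,0,0,-0.1],
    [0,0,0,0,-0.1]
  ]
}}

```text
t: 20.2
ee_pos: [526.7, 211.1, 321.6]
orientation: [-1.832, -2.552, 0.0]
ft_force: [0.0, 1.0, -1.2]
width: 39.4
```

```bash
python3 - <<'E'
from h import *
go(400,0,350,18.7)
d=shot('scene','s10');w=shot('wrist','w10')
a=cv2.resize(d['color'][20:180,180:370],None,fx=2,fy=2.5);b=w['color'][:400]
cv2.imwrite('pics/c10.png',np.hstack([a,b[:, 80:480]]))
E
```

```text
t 20.2 TCP [526.7 211.1 321.6] yaw 18.68 tilt -1.0 w 39.4 F [ 0.   1.  -1.2]
TURN rad -0.0 then shift m [np.float64(-0.1593), np.float64(-0.1877), np.float64(-0.0894)] world [-126.7 -211.1   89.4]
```

View pics/c10.png

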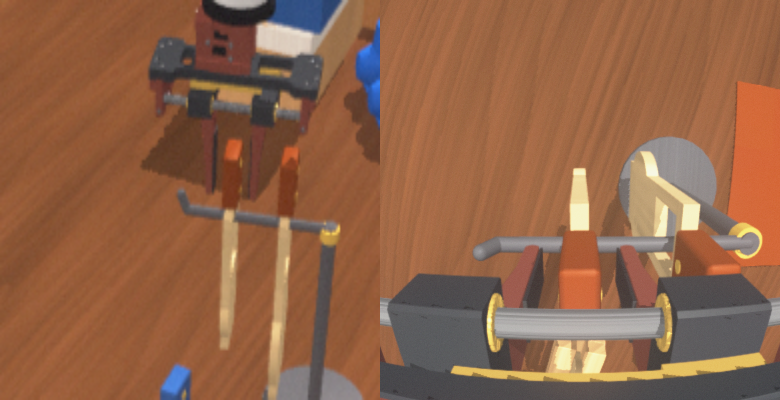

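Both patterns hang. The small handle is centred and free between the fingers, and the large one stands clear of the right finger. I'll rise straight up and back away.

Request:
{"api": "send_rows", "payload": {
  "rows": [
    [0,0,-0.01,0,-0.1],
    [0,0,-0.02,0,-0.1],
    [0,0,-0.025,0,-0.1],
    [0,0,-0.025,0,-0.1],
    [0,0,-0.02,0,-0.1]
  ]
}}

```text
t: 20.8
ee_pos: [526.9, 211.2, 424.1]
orientation: [1.831, 2.552, 0.002]
ft_force: [0.2, -0.2, 0.1]
width: 39.6
```

Request:
{"api": "send_rows", "payload": {
  "rows": [
    [-0.02,-0.02,0,0,-0.1],
    [-0.03,-0.03,0,0,-0.1],
    [-0.03,-0.03,0,0,-0.1],
    [-0.03,-0.03,0,0,-0.1],
    [-0.03,-0.03,0,0,-0.1]
  ]
}}

```text
t: 21.3
ee_pos: [437.9, 32.5, 422.5]
orientation: [1.83, 2.552, 0.001]
ft_force: [0.9, -0.1, 0.0]
width: 39.5
```

Request:
{"api": "send_rows", "payload": {
  "rows": [
    [0,0,0,0,-0.1],
    [0,0,0,0,-0.1],
    [0,0,0,0,-0.1],
    [0,0,0,0,-0.1],
    [0,0,0,0,-0.1]
  ]
}}

```text
t: 21.8
ee_pos: [439.3, 34.5, 421.6]
orientation: [-1.829, -2.554, 0.0]
ft_force: [0.2, 1.0, 0.7]
width: 39.6
```

```bash
python3 - <<'E'
from h import *
go(400,0,350,18.7)
d=shot('scene','s11');W=pts(d);hsv=cv2.cvtColor(d['color'],cv2.COLOR_BGR2HSV)
H,S,V=[hsv[...,i] for i in range(3)]
def rep(m):
    k,l,st,c=cv2.connectedComponentsWithStats(m.astype(np.uint8))
    for i in range(1,k):
        if st[i,4]<60: continue
        p=W[l==i];z=p[:,2];p=p[z>np.percentile(z,98)-5];rc=cv2.minAreaRect(p[:,:2].astype(np.float32))
        print(c[i].round(),np.round(rc[0],1),np.round(rc[1],1),round(rc[2],1),'ztop',p[:,2].mean().round(1),'hook',((np.array(rc[0])-[635.5,247])@np.array([[.947,-.3206],[.3206,.947]])).round(1))
ok=(W[...,2]>150)&(W[...,2]<320)&(W[...,0]>400)
rep(ok&((H<14)|(H>172))&(S>150)&(V>60)); rep(ok&(H>100)&(H<130)&(S>120))
E
```

```text
t 21.8 TCP [439.3  34.5 421.6] yaw 18.76 tilt -1.0 w 39.6 F [0.2 1.  0.7]
TURN rad 0.001 then shift m [np.float64(-0.0201), np.float64(-0.0482), np.float64(0.0106)] world [-39.3 -34.5 -10.6]
[296.  89.] [528.4 207.9] [17.2 35.8] 17.2 ztop 283.2 hook [-113.9   -2.7]
[324.  92.] [588.5 226.9] [17.2 36.1] 18.3 ztop 283.6 hook [-51.  -4.]
[267. 181.] [605.6 -53.6] [18.  35.6] 4.0 ztop 233.5 hook [-124.7 -275.1]
```

View pics/s11.png

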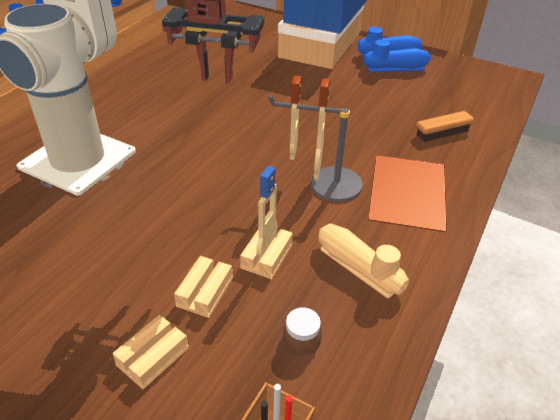

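The scene view shows both patterns hanging upright at (296,115) and (322,130). The blue one is unmoved at (267,181), and the gripper is away from everything. I'll hand in.

```bash
python3 -c "
from workcell import ctrl
print(ctrl.close_job())"
```

```text
the job is handed in; nothing more can be done
None
```

I hung the large pattern on the hook first, then the small one in front of it, let both go, backed the arm away and handed the job in at about 22 s. No verdict was reported.

The last scene picture put the patterns here:

| Pattern | Out along the arm | Off to the side | Handle top |
|---|---|---|---|
| Large | about 51 mm | about 4 mm | 284 mm (285 expected) |
| Small | about 114 mm | about 3 mm | 283 mm (285 expected) |

- **Upright:** both patterns hung upright in that picture, with the large one between the post and the small one.
- **Blue pattern:** it measured within about 1 mm of its start and was standing in its block.
- **Contact:** the gripper was well clear of everything, and the wrist force read about zero.
- **At rest:** I did not measure speed directly, but nothing looked to be swinging.
- **Off on the way:** just before the first grasp the arm settled about 5 mm off its earlier reading. I corrected that before closing the fingers.

No final check failed or disagreed.

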